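# Switch on the chilled cheese case with the lift-collar lever

## Robot

A 7-joint arm with a two-finger parallel gripper is mounted at the origin on the work surface. World frame = base frame: x ahead of the robot, y to its left, z up, the work surface at z = 0. Lengths are in m, angles in rad, forces in N, time in s.
With the tool pointing down it reaches from about 0.425 to 0.875 m from the base axis. Payload 4.7 kg.
Tool frame: the origin (TCP) lies midway between the tips of the shut fingers; the grasp point (between the pads) lies 19 mm behind it; x points along the fingers, y is the direction in which the jaws open and shut, and the axes are right-handed (so a half turn about x gives the same grasp; the last joint's range is limited). The gripper opens to 87 mm and grips with 3 to 60 N. Pads are 19 mm wide; open, the fingers measure 117 mm over their backs; the gripper's body (75 mm by 190 mm) begins 51 mm behind the grasp point.
Start: joints at [1.188, 0.321, -0.07, 1.45, 0.023, 1.371, -0.057], TCP at [0.251, -0.6, 0.223] pointing down, gripper open.
Joint ranges: [-2.86, 2.86], [-0.3, 2.09], [-1.38, 1.24], [0.06, 2.45], [-1.56, 4.7], [0.09, 2.05], [-2.69, 2.69]. Speed limits (rad/s): [2.57, 2.57, 3.14, 3.14, 3.14, 3.14, 3.14].

## Interface

Orientations are given as a rotation vector (axis times angle).
In Python, from bench import ctrl gives the robot as it stands. The module is installed in compiled form; this text tells all that it offers.
- The arm moves only by the shell command python3 -m jog 'ROWS' [FORCE]. ROWS is JSON, a list of rows, each an object with "rot": the turn, a rotation vector about the tool's x, y, z in units of 5 degrees (1.0 is 5 degrees), a list of three; "travel": the shift along the tool's x, y, z in units of 0.3 m (1.0 is 0.3 m), a list of three; "jaw": the closure, from -1 (fully open) to 1 (shut), so that 0 is half open. In form: [{"rot": [ax, ay, az], "travel": [tx, ty, tz], "jaw": jaw}, ...]. A call has 1 to 8 rows; each row shifts and turns the commanded pose from where the row before left it, along the tool's axes as they then stand; what a row does not reach is not made up. A row lasts 1/10 s, in which the tool goes at most 50 mm and 8.59 degrees, less where a joint would pass 70% of its speed; a pose out of reach is approached as far as the arm can. A call with a number of a shift or a turn outside -1 to 1 is refused whole. A call with a gripper value outside its range is refused whole. The fingers move at their own pace and stop on an object; FORCE is the grip in N (left out, the last holds). Time passes only in rows, so rows that do not move let the fingers close. It gives the time, the measured TCP pose, the force and the opening at its end, in the units of the state.
- ctrl.get_state(): the state, without advancing time (a new reading comes with each control period).
- ctrl.get_image(name): name is "side" or "top" or "wrist"; returns the picture (420x560x3 uint8, red, green, blue); there is no depth.
- ctrl.camera_model(name): a dict with "mtx" (3x3 intrinsics, pixels), "k1" (the pictures are not rectified: a ray, as slopes to the right and down, at radius r is drawn at 1 + k1 r^2 times it, then the intrinsics apply), "extrinsics" (4x4, takes a point from world to camera coordinates); the wrist camera has in their place "hand_eye" (4x4, takes a point from camera to tool coordinates, whose origin is the TCP and whose axes are the tool frame's). Camera axes: x right, y up, looking along -z (the intrinsics and any distortion apply to the point x, -y, -z); pixel columns grow to the right and rows downward; lengths in m; the calibration is good to about 2 mm. A picture is of the moment at which its call begins: read the wrist's pose just before it. camera_model takes no time and is no camera call.
- ctrl.close_job(): hands the job in, once; it reports no verdict.
The state is a dict: "time": time; "joint_positions": joint angles; "qd": joint speeds; "joint_torque": joint torques, N m; "position": TCP position; "tool_rot": TCP orientation; "ft_force": force on the tool from outside, world axes, zero at the start; "torque": the same for the moment, N m; "grip_width": opening from 0.0 (shut) to 1.0 (fully open).
Only numpy, scipy, OpenCV 4.12 (cv2) and the standard library are available. Lean on these libraries where they do the work, as an engineer would, in place of code of your own. Each camera call takes 0.05 s, during which the arm holds its last target.

## Task

Switch on the chilled cheese case: on the grey switch box whose lever has the orange collar, lift the collar until its pin clears the notch, throw the lever from the red dot over to the green dot, and let the collar drop fully home in the notch on the green side. Leave the blue-collared lever off.

Things in the scene. Friction and masses are not known exactly. Their poses are not given: they have to be found in the camera images.
- orange_grip (a point): Middle of the orange collar (cylinder 32 mm wide, 32 mm long) that slides on the lever; moves with it. z: up along the lever; y: parallel to the level hinge axis; x: the way the lever is thrown (green dot). Hinge axis 78 mm below along -z, collar down (96 mm lifted), 50 mm above the table. Above the collar the stem ends in a 20 mm wide orange cap, top 39 mm above this point (collar down).
- orange_lever (a joint): Lever angle, rad: 0 = off, leaning 0.4 rad from vertical to the red dot; 0.8 = on, leaning 0.4 rad to the green dot; stops at both ends. With the collar down it is locked within about 0.05 rad of either end; with it up, 2 N at the collar swings it. It stands on a fixed grey box, 130 mm along the throw x 100 x 62 mm tall, whose place and yaw vary.
- orange_collar (a joint): Lift of the collar along the lever, m: 0 down, 0.018 top. Its 40 mm brass cross pin, parallel to y, clears the notches of two steel cheek plates from 0.012 up; the plates end 52 mm from the hinge axis, 8 mm under the collar (down), 17 mm either side. A spring presses it down, 3 N to 6 N. Let go between the notches, it rests on the plates at about 0.011.
- blue_lever (a joint): Lever angle of the second switch, rad: the same box and lever but with a blue collar and cap; 0 = off, where it must stay. The two switches stand about 0.26 to 0.5 m apart and trade places between runs.
Not all that is in view belongs to the job. What is shaped like the part that bears orange_grip but purple is not meant. Leave any pink look-alike of the part that bears blue_lever alone.

How it is judged:
On the way:
1. the orange collar is lifted 8 mm or more while its lever is still on the off side (value of joint orange_collar above 0.008 m and value of joint orange_lever below 0.4 rad), for 0.05 s.
At the end, for the whole second after the job is handed in: The orange lever is at its on stop (0.70 rad or more of 0.8), its collar is down in the notch there (lift under 4 mm), and the blue lever is still off (under 0.12 rad) (value of joint orange_lever above 0.7 rad and value of joint orange_collar below 0.004 m and value of joint blue_lever below 0.12 rad); the robot touches nothing.
It fails at once if the blue-collared lever is thrown (over 0.2 rad) (value of joint blue_lever above 0.2 rad).
It also fails if it takes over 38 s, if anything falls off the work surface, if the arm or the gripper's body presses on something with over 40 N, if the wrist force passes 120 N, or if a joint passes its speed limit or range.

## Working session

There is one attempt and no reset: what is moved stays moved. The work goes in short steps, Python scripts to look and compute and a shell command to move; the robot and the scene stay as the last step left them, time stands still between calls to the robot, and variables do not carry over. Pictures are saved under pics/ and viewed, and the job is handed in when it is done.

```bash
mkdir -p pics
cat > h.py <<'E'
import numpy as np,cv2
from bench import ctrl
from scipy.spatial.transform import Rotation as R
def ray(name,px,st=None):
    m=ctrl.camera_model(name);K=np.array(m['mtx']);
    u=np.array([px],float).reshape(1,1,2)
    p=cv2.undistortPoints(u,K,np.array([m['k1'],0,0,0,0]))[0,0]
    d=np.array([p[0],-p[1],-1.])
    if 'extrinsics' in m:
        E=np.array(m['extrinsics']);Rm=E[:3,:3];o=-Rm.T@E[:3,3];return o,(Rm.T@d)/np.linalg.norm(d)
    H=np.array(m['hand_eye']);st=st or ctrl.get_state()
    T=R.from_rotvec(st['tool_rot']).as_matrix()
    o=T@H[:3,3]+np.array(st['position']);d=T@H[:3,:3]@d;return o,d/np.linalg.norm(d)
def atz(name,px,z,st=None):
    o,d=ray(name,px,st);return o+d*(z-o[2])/d[2]
def tri(*rs):
    A=np.zeros((3,3));b=np.zeros(3)
    for o,d in rs:
        P=np.eye(3)-np.outer(d,d);A+=P;b+=P@o
    x=np.linalg.solve(A,b);return x,[np.linalg.norm((np.eye(3)-np.outer(d,d))@(x-o)) for o,d in rs]
def proj(name,X,st=None):
    m=ctrl.camera_model(name);K=np.array(m['mtx']);X=np.array(X,float)
    if 'extrinsics' in m:
        E=np.array(m['extrinsics']);c=E[:3,:3]@X+E[:3,3]
    else:
        H=np.array(m['hand_eye']);st=st or ctrl.get_state()
        T=R.from_rotvec(st['tool_rot']).as_matrix();c=H[:3,:3].T@(T.T@(X-np.array(st['position']))-H[:3,3])
    q=np.array([c[0],-c[1],-c[2]])
    return cv2.projectPoints(q.reshape(1,1,3),np.zeros(3),np.zeros(3),K,np.array([m['k1'],0,0,0,0]))[0][0,0]
def snap(name,f,crop=None,s=1):
    im=np.array(ctrl.get_image(name))[:,:,::-1]
    cv2.imwrite(f'pics/{f}_raw.png',im)
    if crop: im=im[crop[1]:crop[3],crop[0]:crop[2]]
    im=cv2.resize(im,None,fx=s,fy=s,interpolation=cv2.INTER_CUBIC)
    cv2.imwrite(f'pics/{f}.png',im)
E
python3 - <<'E'
from h import *
print(ctrl.get_state())
for n in('side','top','wrist'): snap(n,n+'0'); print(ctrl.camera_model(n))
E
```

```text
{'time': 0.0, 'joint_positions': array([ 1.18809594,  0.32180559, -0.07010588,  1.45171636,  0.02261426,
        1.37077757, -0.05687822]), 'qd': array([ 7.73075637e-05, -8.87500817e-04, -1.25201782e-03,  3.74223109e-04,
        1.44641500e-04, -1.04708508e-03,  4.11629881e-04]), 'joint_torque': array([-3.02954122e-04, -4.91285312e+01, -4.03875746e-01, -3.12535608e+01,
       -6.38591498e-02,  4.36806958e-02,  1.69615137e-04]), 'position': array([ 0.25094707, -0.5989901 ,  0.22145222]), 'tool_rot': array([ 2.00375488,  0.40492248, -2.00474175]), 'ft_force': array([0.0823549 , 0.02424551, 0.28411135]), 'torque': array([0.03786824, 0.02044057, 0.00818488]), 'grip_width': 0.9977923345317574}
{'mtx': array([[384.51446038,   0.        , 279.70996927],
       [  0.        , 384.51446038, 207.64191621],
       [  0.        ,   0.        ,   1.        ]]), 'k1': -0.0538587464290076, 'extrinsics': array([[-0.90938702, -0.41567601, -0.01512267,  0.42462292],
       [ 0.25893919, -0.59419325,  0.76150173, -0.19449309],
       [-0.32552379,  0.68858394,  0.64798644, -0.53615118],
       [ 0.    
[... 343 characters left out ...]
326,  0.07153286, -0.49379274],
       [-0.07137469,  0.01307839,  0.99736383, -0.85571511],
       [ 0.        ,  0.        ,  0.        ,  1.        ]])}
{'mtx': array([[299.52260092,   0.        , 274.52197777],
       [  0.        , 299.52260092, 211.07391008],
       [  0.        ,   0.        ,   1.        ]]), 'k1': -0.06064639016477107, 'hand_eye': array([[ 4.39431790e-04,  2.86147243e-01, -9.58185557e-01,
        -1.62083336e-01],
       [ 9.99999825e-01,  2.54984963e-04,  5.34755459e-04,
        -1.19234494e-03],
       [ 3.97341710e-04, -9.58185624e-01, -2.86147081e-01,
        -7.70126366e-02],
       [ 0.00000000e+00,  0.00000000e+00,  0.00000000e+00,
         1.00000000e+00]])}
```

View pics/side0.png

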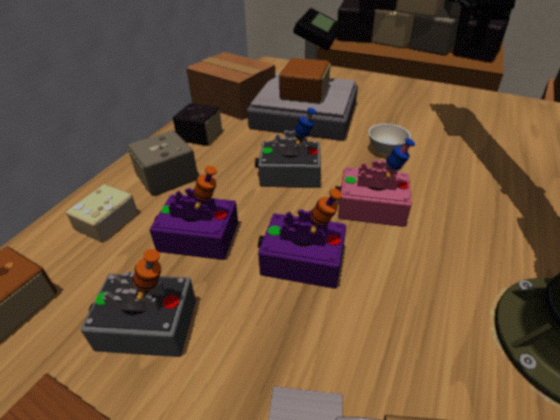

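View pics/top0.png

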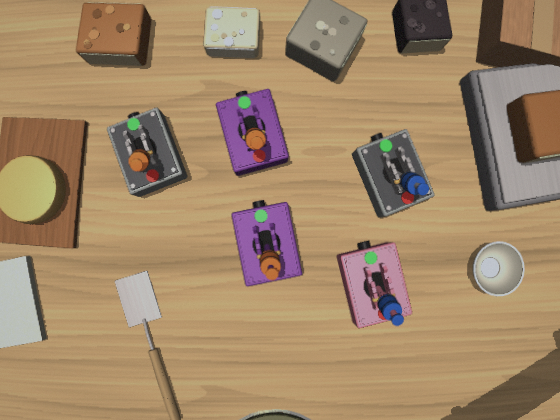

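View pics/wrist0.png

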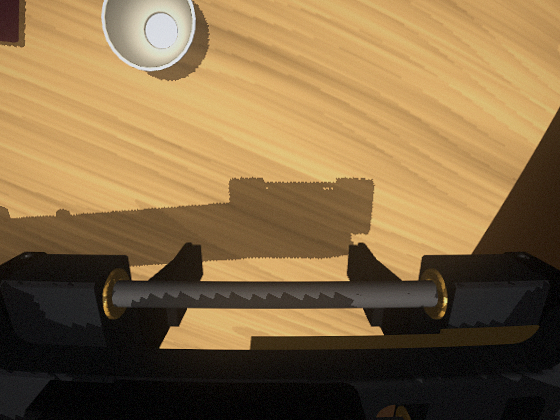

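View enlargements.

Run:
```python
import cv2
a=cv2.imread('pics/top0_raw.png')[90:210,90:210];b=cv2.imread('pics/side0_raw.png')[235:365,75:205]
cv2.imwrite('pics/topc.png',cv2.resize(a,None,fx=5,fy=5,interpolation=2))
cv2.imwrite('pics/sidec.png',cv2.resize(b,None,fx=4.6,fy=4.6,interpolation=2))
```

```text
(no output)
```

View pics/topc.png

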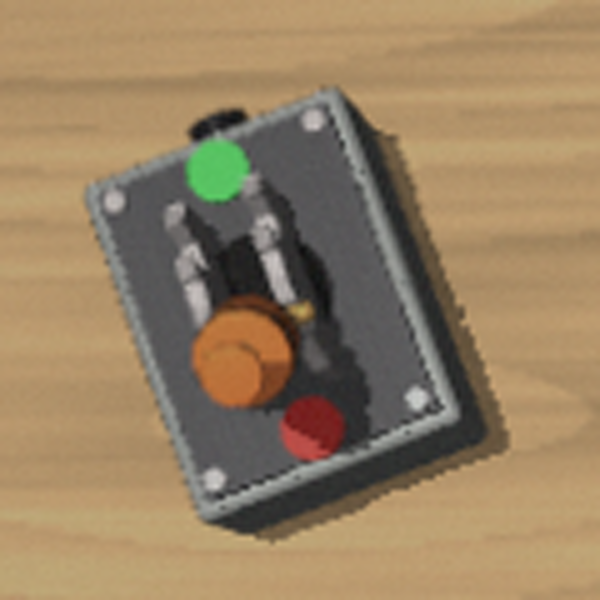

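View pics/sidec.png

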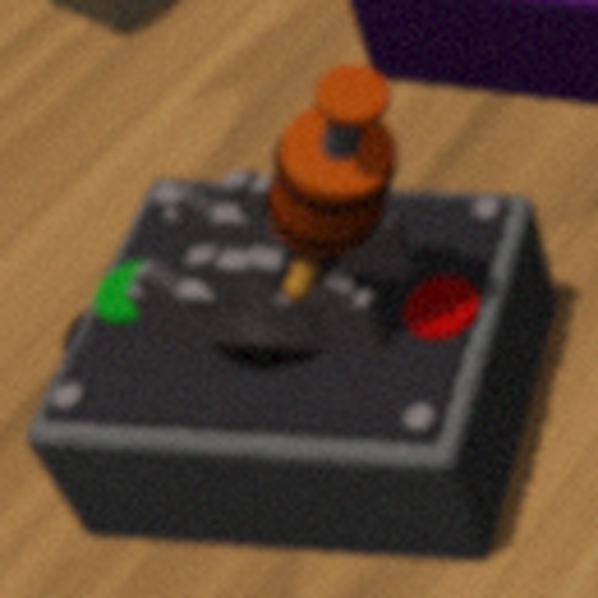

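Run:
```python
from h import *
f=lambda u,v,s,x,y:((u+.5)/s-.5+x,(v+.5)/s-.5+y)
t=lambda u,v:f(u,v,5,90,90); s=lambda u,v:f(u,v,4.6,75,235)
st=[atz('top',t(*p),.063) for p in[(115,202),(314,120),(417,398),(214,480)]]
ss=[atz('side',s(*p),.063) for p in[(67,395),(172,190),(487,208),(418,416)]]
g=atz('top',t(218,170),.062);r=atz('top',t(312,428),.062)
g2=atz('side',s(118,292),.062);r2=atz('side',s(444,307),.062)
print(np.round(st,4),np.mean(st,0));print(np.round(ss,4),np.mean(ss,0));print(g,r,g2,r2)
for q in (st,ss):
  e=[(q[0]+q[1]-q[2]-q[3])/2] if q is st else [(q[0]+q[1]-q[2]-q[3])/2]
  print(e, np.degrees(np.arctan2(e[0][1],e[0][0])))
# cap top
print(tri(ray('top',t(232,377)),ray('side',s(352,97))))
```

```text
[[0.6213 0.2771 0.063 ]
 [0.649  0.2063 0.063 ]
 [0.55   0.1687 0.063 ]
 [0.5225 0.2398 0.063 ]] [0.5856963  0.22297447 0.063     ]
[[0.6196 0.2779 0.063 ]
 [0.6458 0.2055 0.063 ]
 [0.5476 0.1691 0.063 ]
 [0.5211 0.2399 0.063 ]] [0.58354843 0.22309083 0.063     ]
[0.63209551 0.24054286 0.062     ] [0.54022806 0.20562913 0.062     ] [0.63343225 0.2431254  0.062     ] [0.53775129 0.2053584  0.062     ]
[array([0.09889901, 0.0374847 , 0.        ])] 20.757711440978355
[array([ 9.83574976e-02,  3.72056811e-02, -2.77555756e-17])] 20.7201218837779
(array([0.54389577, 0.20768687, 0.15489954]), [np.float64(0.00043323062622411596), np.float64(0.00043323062622424303)])
```

```bash
cat >> h.py <<'E'
YAW=np.radians(20.74);D=np.array([np.cos(YAW),np.sin(YAW),0]);L=np.array([-np.sin(YAW),np.cos(YAW),0]);HG=np.array([.5846,.2230,.05])
def lev(th,rad,off=0.,tilt=None,sg=1):
    """grasp point at radius rad on lever angle th (0..0.8); returns TCP pos, Rmat"""
    a=th-.4;u=np.sin(a)*D+np.cos(a)*np.array([0,0,1]);
    g=HG+rad*u
    a2=a if tilt is None else tilt
    x=-(np.sin(a2)*D+np.cos(a2)*np.array([0,0,1]));y=sg*L
    M=np.array([x,y,np.cross(x,y)]).T
    return g+.019*x,M
def delta(p,M,st=None):
    st=st or ctrl.get_state();T=R.from_rotvec(st['tool_rot']).as_matrix()
    return T.T@(p-st['position'])/.3, R.from_matrix(T.T@M).as_rotvec()/np.radians(5)
E
python3 - <<'E'
from h import *
s=ctrl.get_state();print(np.round(R.from_rotvec(s['tool_rot']).as_matrix(),3));print(delta(*lev(0,.078+.06,tilt=0)));print(delta(*lev(0,.138,sg=-1,tilt=0)))
print(lev(0,.138),lev(.8,.1))
E
```

```text
[[-0.001  0.386 -0.922]
 [ 0.001 -0.922 -0.386]
 [-1.    -0.002  0.   ]]
(array([ 0.21498935, -2.10354419, -1.90574898]), array([-3.56008479e+01, -2.68767290e-02,  2.38103467e-03]))
(array([ 0.21498935, -2.10354419, -1.90574898]), array([0.39914192, 0.00153265, 0.01730034]))
(array([0.54126224, 0.20658944, 0.15960626]), array([[ 0.36418288, -0.35412782,  0.86137351],
       [ 0.13790387,  0.93519703,  0.32617332],
       [-0.92106099,  0.        ,  0.38941834]])) (array([0.61409881, 0.23417021, 0.12460594]), array([[-0.36418288, -0.35412782,  0.86137351],
       [-0.13790387,  0.93519703,  0.32617332],
       [-0.92106099,  0.        , -0.38941834]]))
```

```bash
python3 -m jog '[{"rot":[0,0,0],"travel":[-0.03,-0.055,-0.135],"jaw":-1},{"rot":[0,0,0],"travel":[-0.03,-0.055,-0.135],"jaw":-1},{"rot":[0,0,0],"travel":[-0.03,-0.055,-0.135],"jaw":-1},{"rot":[0,0,0],"travel":[-0.03,-0.055,-0.135],"jaw":-1},{"rot":[0,0,0],"travel":[0,-0.055,-0.135],"jaw":-1},{"rot":[0,0,0],"travel":[0,-0.055,-0.135],"jaw":-1},{"rot":[0,0,0],"travel":[0,-0.055,-0.135],"jaw":-1},{"rot":[0,0,0],"travel":[0,-0.055,-0.135],"jaw":-1}]' 30
python3 -c "
from h import *
print(delta(*lev(0,.148,tilt=0,sg=-1)),ctrl.get_state()['joint_positions'])"
```

```text
time: 0.95
position: [0.4999, -0.3511, 0.2584]
tool_rot: [2.003, 0.403, -2.004]
ft_force: [0.0, -0.6, -0.2]
grip_width: 0.998
(array([ 0.30330549, -1.66262861, -0.80802757]), array([0.39764028, 0.00374334, 0.00044376])) [ 0.79789948  0.23644286 -0.2750521   1.49299917  0.06461956  1.42126793
 -0.65363405]
```

```bash
python3 -m jog '[{"rot":[0,0,0],"travel":[0,-0.1,-0.08],"jaw":-1},{"rot":[0,0,0],"travel":[0,-0.1,-0.08],"jaw":-1},{"rot":[0,0,0],"travel":[0,-0.1,-0.08],"jaw":-1},{"rot":[0,0,0],"travel":[0,-0.1,-0.08],"jaw":-1},{"rot":[0,0,0],"travel":[0,-0.1,-0.08],"jaw":-1},{"rot":[0,0,0],"travel":[0,-0.1,-0.08],"jaw":-1},{"rot":[0,0,0],"travel":[0,-0.1,-0.08],"jaw":-1},{"rot":[0.4,0,0],"travel":[0,-0.1,-0.08],"jaw":-1}]'
python3 -c "
from h import *
print(delta(*lev(0,.148,sg=-1)),ctrl.get_state()['joint_positions'])"
```

```text
time: 1.75
position: [0.5833, -0.0555, 0.2583]
tool_rot: [2.024, 0.369, -2.025]
ft_force: [-0.1, -0.4, 0.1]
grip_width: 1.002
(array([ 0.29819862, -0.8669826 , -0.16462425]), array([-9.92665386e-03,  4.58840717e+00, -3.27760798e-03])) [ 0.45843961  0.20058139 -0.47332036  1.54886955  0.09231742  1.41470678
 -1.23085054]
```

```bash
python3 -m jog '[{"rot":[0,0,0],"travel":[0,-0.12,-0.02],"jaw":-1},{"rot":[0,0,0],"travel":[0,-0.12,-0.02],"jaw":-1},{"rot":[0,0,0],"travel":[0,-0.12,-0.02],"jaw":-1},{"rot":[0,0,0],"travel":[0,-0.12,-0.02],"jaw":-1},{"rot":[0,0,0],"travel":[0,-0.12,-0.02],"jaw":-1},{"rot":[0,0,0],"travel":[0,-0.12,-0.02],"jaw":-1},{"rot":[0,0,0],"travel":[0,-0.12,-0.02],"jaw":-1},{"rot":[0,0.6,0],"travel":[0,-0.025,-0.0],"jaw":-1}]'
python3 -m jog '[{"rot":[0,1,0],"travel":[0,0,0],"jaw":-1},{"rot":[0,1,0],"travel":[0,0,0],"jaw":-1},{"rot":[0,1,0],"travel":[0,0,0],"jaw":-1},{"rot":[0,1,0],"travel":[0,0,0],"jaw":-1},{"rot":[0,0,0],"travel":[0,0,0],"jaw":-1}]'
python3 -c "
from h import *
print(delta(*lev(0,.138,sg=-1)),ctrl.get_state()['joint_positions'])
snap('wrist','w1');snap('side','s1')
for z in (0,.02,.039):print(proj('wrist',HG+(.078+z)*(np.sin(-.4)*D+np.cos(.4)*np.array([0,0,1]))))
"
```

```text
time: 2.55
position: [0.5292, 0.2068, 0.2579]
tool_rot: [2.077, 0.393, -1.972]
ft_force: [1.0, 0.6, -0.1]
grip_width: 0.997
time: 3.05
position: [0.5282, 0.199, 0.2569]
tool_rot: [2.424, 0.44, -1.607]
ft_force: [-0.3, -0.0, -0.3]
grip_width: 0.996
(array([ 0.31796698, -0.00904262,  0.0802578 ]), array([-0.0044043 ,  0.00732519, -0.03101792])) [ 0.26217802 -0.18293462 -0.60341731  1.94732804 -0.12775188  0.94776842
 -1.5103978 ]
[273.59460389 224.59747773]
[273.55173074 231.20594946]
[273.50564113 238.3187725 ]
```

View pics/w1.png

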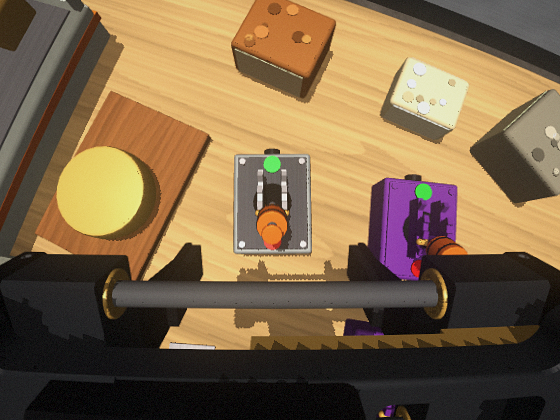

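View pics/s1.png

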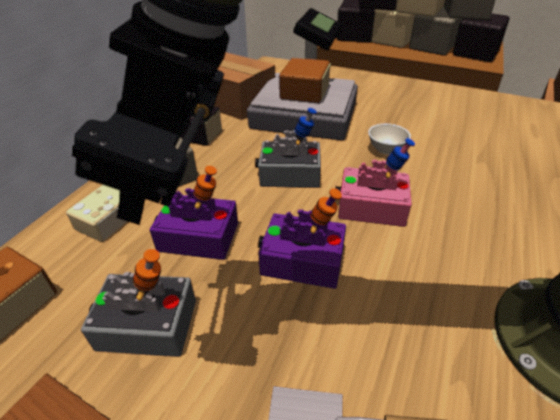

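```bash
python3 -m jog '[{"rot":[0,0,0],"travel":[0,-0.009,0.08],"jaw":-1},{"rot":[0,0,0],"travel":[0.1,0,0],"jaw":-1},{"rot":[0,0,0],"travel":[0.1,0,0],"jaw":-1},{"rot":[0,0,0],"travel":[0.06,0,0],"jaw":-1},{"rot":[0,0,0],"travel":[0,0,0],"jaw":-1},{"rot":[0,0,0],"travel":[0,0,0],"jaw":-1}]'
python3 -c "
from h import *
print(delta(*lev(0,.080,sg=-1)),ctrl.get_state()['joint_positions'])
snap('wrist','w2',(160,130,400,310),3.3)
for z in (0,.02,.039):print(proj('wrist',HG+(.078+z)*(np.sin(-.4)*D+np.cos(.4)*np.array([0,0,1]))))
"
```

```text
time: 3.75
position: [0.5382, 0.2067, 0.1777]
tool_rot: [2.425, 0.446, -1.607]
ft_force: [0.1, 0.6, 1.2]
grip_width: 1.0
(array([0.25248154, 0.00448233, 0.01508431]), array([-0.00175774, -0.0067373 ,  0.0180622 ])) [ 0.26493377 -0.08259501 -0.65632832  2.03518475 -0.0532467   0.77184326
 -1.5779825 ]
[277.50475417 230.35090324]
[277.73895231 239.88411358]
[278.00258793 250.63075735]
```

View pics/w2.png

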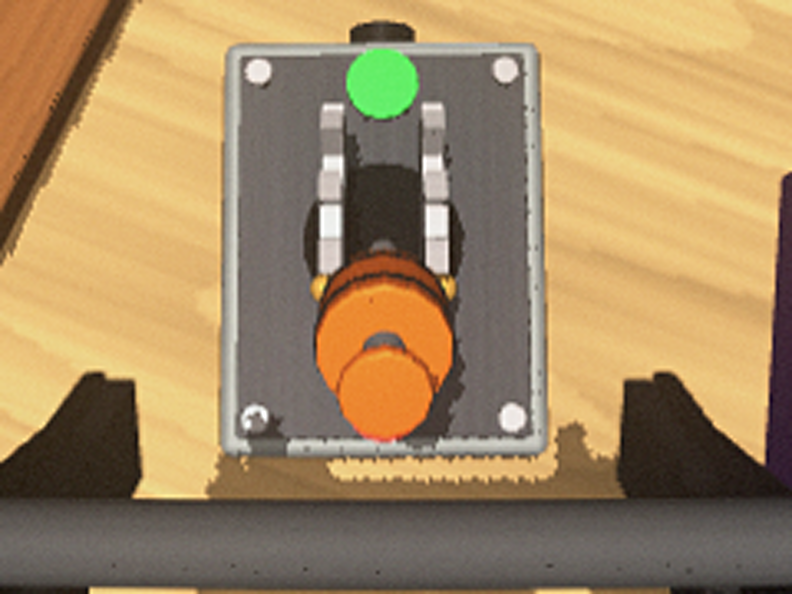

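```bash
python3 -m jog '[{"rot":[0,0,0],"travel":[0,0.003,0.012],"jaw":-1},{"rot":[0,0,0],"travel":[0.06,0,0],"jaw":-1},{"rot":[0,0,0],"travel":[0.06,0,0],"jaw":-1},{"rot":[0,0,0],"travel":[0.06,0,0],"jaw":-1},{"rot":[0,0,0],"travel":[0.06,0,0],"jaw":-1},{"rot":[0,0,0],"travel":[0,0,0],"jaw":-1},{"rot":[0,0,0],"travel":[0,0,0],"jaw":-1}]'
python3 -c "
from h import *
print(delta(*lev(0,.080,sg=-1)),ctrl.get_state()['joint_positions'])
snap('wrist','w3',(160,130,400,310),3.3);snap('side','s3',(40,190,240,340),3.5)
"
```

```text
time: 4.5
position: [0.5613, 0.214, 0.1105]
tool_rot: [2.426, 0.444, -1.605]
ft_force: [-1.1, 0.2, -0.2]
grip_width: 1.0
(array([ 0.01478491, -0.00049768,  0.00169833]), array([-0.00030931, -0.02141192, -0.00234824])) [ 0.24548746  0.07280651 -0.68271395  2.05947318  0.12177923  0.62734806
 -1.71970208]
```

View pics/w3.png

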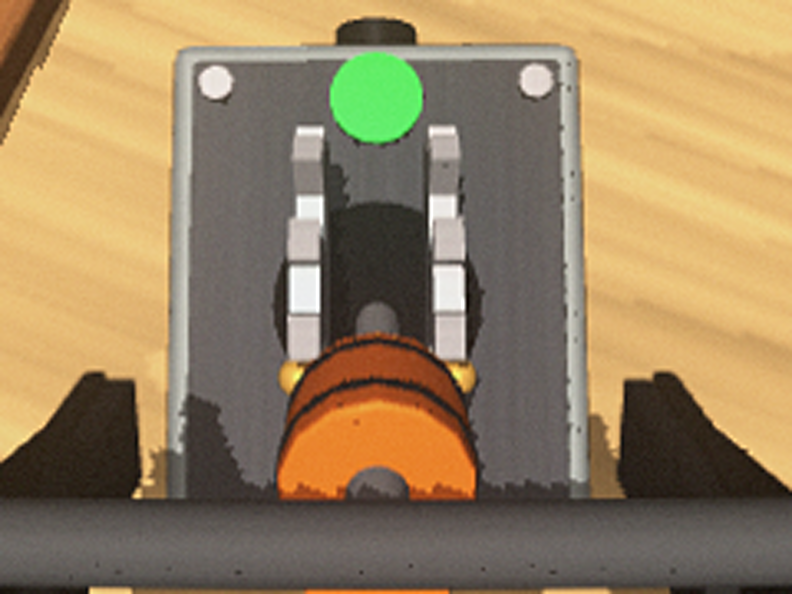

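View pics/s3.png

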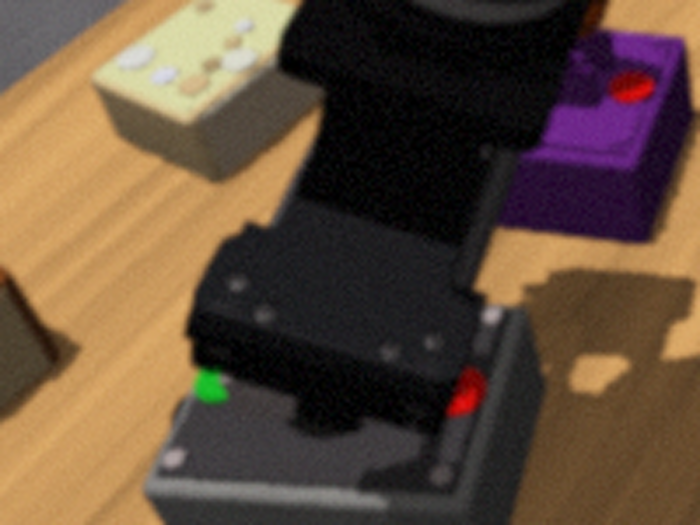

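```bash
python3 -m jog '[{"rot":[0,0,0],"travel":[0.01,0,0.002],"jaw":-1},{"rot":[0,0,0],"travel":[0,0,0],"jaw":1},{"rot":[0,0,0],"travel":[0,0,0],"jaw":1},{"rot":[0,0,0],"travel":[0,0,0],"jaw":1},{"rot":[0,0,0],"travel":[0,0,0],"jaw":1},{"rot":[0,0,0],"travel":[0,0,0],"jaw":1},{"rot":[0,0,0],"travel":[0,0,0],"jaw":1},{"rot":[0,0,0],"travel":[0,0,0],"jaw":1}]' 35
python3 -c "
from h import *
print(delta(*lev(0,.080,sg=-1)))"
```

```text
time: 5.4
position: [0.5617, 0.2142, 0.1066]
tool_rot: [2.426, 0.444, -1.606]
ft_force: [-0.1, -0.0, 0.8]
grip_width: 0.445
(array([ 0.00234438, -0.0004058 , -0.00173727]), array([-0.00151751, -0.01538385, -0.00061626]))
```

```bash
python3 -m jog '[{"rot":[0,0,0],"travel":[0,0,0],"jaw":1},{"rot":[0,0,0],"travel":[0,0,0],"jaw":1},{"rot":[0,0,0],"travel":[0,0,0],"jaw":1},{"rot":[0,0,0],"travel":[0,0,0],"jaw":1}]' 35
```

```text
time: 5.8
position: [0.5616, 0.2145, 0.1067]
tool_rot: [2.426, 0.444, -1.606]
ft_force: [-1.4, 0.9, 0.2]
grip_width: 0.359
```

```bash
python3 -m jog '[{"rot":[0,0,0],"travel":[-0.013,0,0],"jaw":1},{"rot":[0,0,0],"travel":[-0.013,0,0],"jaw":1},{"rot":[0,0,0],"travel":[-0.013,0,0],"jaw":1},{"rot":[0,0,0],"travel":[-0.013,0,0],"jaw":1},{"rot":[0,0,0],"travel":[0,0,0],"jaw":1},{"rot":[0,0,0],"travel":[0,0,0],"jaw":1}]'
python3 -c "
from h import *
print(delta(*lev(0,.080,sg=-1)))
snap('wrist','w4',(160,130,400,310),3.3)"
```

```text
time: 6.4
position: [0.5558, 0.2122, 0.1209]
tool_rot: [2.426, 0.444, -1.606]
ft_force: [2.5, 3.9, -4.7]
grip_width: 0.358
(array([ 0.05440196,  0.00018736, -0.00234511]), array([ 1.18937356e-03, -1.52225172e-02, -1.61477502e-05]))
```

View pics/w4.png

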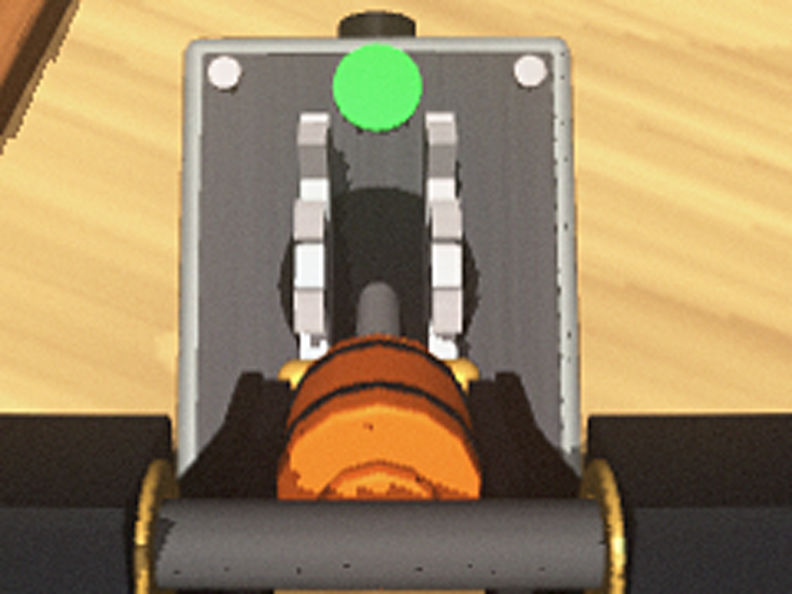

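```bash
python3 -m jog '[{"rot":[0,-1,0],"travel":[0.001,0,-0.0225],"jaw":1},{"rot":[0,-1,0],"travel":[0.001,0,-0.0225],"jaw":1},{"rot":[0,-1,0],"travel":[0.001,0,-0.0225],"jaw":1},{"rot":[0,0,0],"travel":[0,0,0],"jaw":1}]'
python3 -c "
from h import *
print(delta(*lev(3*np.radians(5),.0963,sg=-1)),ctrl.get_state()['joint_positions'])"
```

```text
time: 6.85
position: [0.5749, 0.2196, 0.1247]
tool_rot: [2.168, 0.399, -1.894]
ft_force: [-0.5, 0.7, -5.9]
grip_width: 0.361
(array([-0.00646285,  0.00081032,  0.00041935]), array([-0.01017673,  0.03396156,  0.03389854])) [ 0.17442129  0.28197502 -0.67388917  1.77028557  0.21825901  1.02241323
 -1.77992878]
```

```bash
python3 -m jog '[{"rot":[0,-1,0],"travel":[-0.003,0,-0.0225],"jaw":1},{"rot":[0,-1,0],"travel":[-0.001,0,-0.0225],"jaw":1},{"rot":[0,-1,0],"travel":[0.0,0,-0.0225],"jaw":1},{"rot":[0,0,0],"travel":[0,0,0],"jaw":1}]'
python3 -c "
from h import *
print(delta(*lev(6*np.radians(5),.0963,sg=-1)),ctrl.get_state()['joint_positions'])
snap('wrist','w5')"
```

```text
time: 7.25
position: [0.5925, 0.2264, 0.125]
tool_rot: [1.883, 0.347, -2.141]
ft_force: [-0.3, 1.0, -5.8]
grip_width: 0.359
(array([-0.00597113,  0.00119683, -0.00243576]), array([0.00067382, 0.04356433, 0.03099641])) [ 0.05632491  0.52366401 -0.63287427  1.46917246  0.28199559  1.37508866
 -1.81198792]
```

View pics/w5.png

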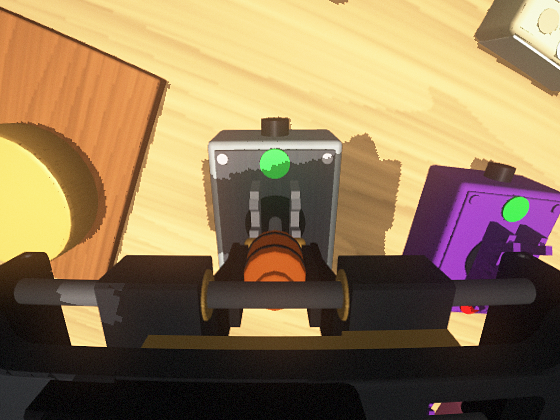

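```bash
python3 -m jog '[{"rot":[0,-1,0],"travel":[-0.002,0,-0.0235],"jaw":1},{"rot":[0,-1,0],"travel":[-0.001,0,-0.0235],"jaw":1},{"rot":[0,-1,0],"travel":[0.0,0,-0.0235],"jaw":1},{"rot":[0,-0.25,0],"travel":[0,0,-0.006],"jaw":1},{"rot":[0,0,0],"travel":[0,0,0],"jaw":1},{"rot":[0,0,0],"travel":[0,0,0],"jaw":1}]'
python3 -c "
from h import *
print(delta(*lev(.8,.0963,sg=-1)),ctrl.get_state()['joint_positions'])
snap('wrist','w6',(160,130,400,310),3.3);snap('side','s6',(40,190,240,340),3.5)"
```

```text
time: 7.9
position: [0.6123, 0.2339, 0.1248]
tool_rot: [1.554, 0.286, -2.359]
ft_force: [-4.7, 1.4, -4.9]
grip_width: 0.359
(array([ 0.01058859,  0.0013133 , -0.00565803]), array([ 0.01373505,  0.06145445, -0.00139055])) [-0.07814217  0.78564664 -0.57672327  1.11283484  0.3107093   1.74383023
 -1.80847701]
```

View pics/w6.png

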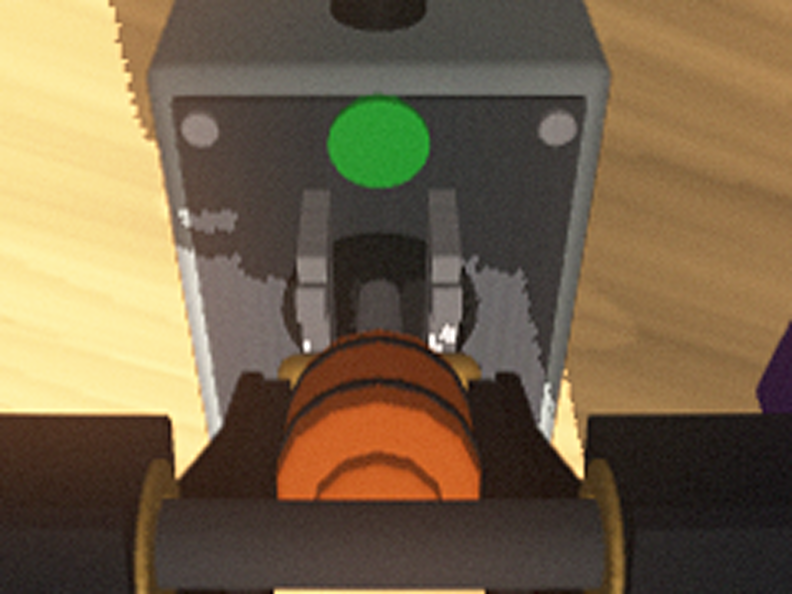

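```bash
python3 -m jog '[{"rot":[0,0,0],"travel":[0,0,-0.007],"jaw":1},{"rot":[0,0,0],"travel":[0.012,0,0],"jaw":1},{"rot":[0,0,0],"travel":[0.012,0,0],"jaw":1},{"rot":[0,0,0],"travel":[0.012,0,0],"jaw":1},{"rot":[0,0,0],"travel":[0.012,0,0],"jaw":1},{"rot":[0,0,0],"travel":[0.008,0,0],"jaw":1},{"rot":[0,0,0],"travel":[0,0,0],"jaw":1},{"rot":[0,0,0],"travel":[0,0,0],"jaw":1}]'
python3 -c "
from h import *
print(delta(*lev(.8,.0807,sg=-1)))
snap('wrist','w7',(160,130,400,310),3.3)"
```

```text
time: 8.8
position: [0.6068, 0.2318, 0.1103]
tool_rot: [1.552, 0.285, -2.36]
ft_force: [-7.7, -0.2, 0.1]
grip_width: 0.363
(array([ 0.01037671,  0.00127802, -0.00501898]), array([ 0.01553594,  0.08634323, -0.00473605]))
```

View pics/w7.png

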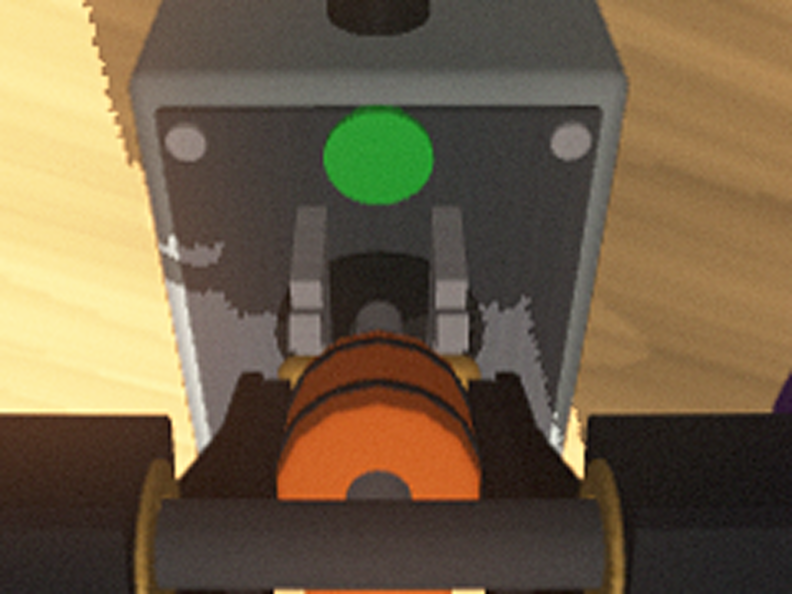

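```bash
python3 -m jog '[{"rot":[0,0,0],"travel":[0.005,0,0],"jaw":1},{"rot":[0,0,0],"travel":[0.003,0,0],"jaw":1},{"rot":[0,0,0],"travel":[0,0,0],"jaw":1},{"rot":[0,0,0],"travel":[0,0,0],"jaw":1}]'
python3 -c "
from h import *
print(delta(*lev(.8,.0807,sg=-1)))"
```

```text
time: 9.25
position: [0.6062, 0.2315, 0.1086]
tool_rot: [1.552, 0.285, -2.359]
ft_force: [-8.5, -0.5, 0.6]
grip_width: 0.359
(array([ 0.00432932,  0.00117431, -0.0049238 ]), array([ 0.01354005,  0.07834319, -0.00429181]))
```

```bash
python3 -m jog '[{"rot":[0,0,0],"travel":[0,0,0],"jaw":-1},{"rot":[0,0,0],"travel":[0,0,0],"jaw":-1},{"rot":[0,0,0],"travel":[0,0,0],"jaw":-1},{"rot":[0,0,0],"travel":[0,0,0],"jaw":-1},{"rot":[0,0,0],"travel":[0,0,0],"jaw":-1},{"rot":[0,0,0],"travel":[0,0,0],"jaw":-1},{"rot":[0,0,0],"travel":[0,0,0],"jaw":-1},{"rot":[0,0,0],"travel":[0,0,0],"jaw":-1}]'
python3 -c "
from h import *
snap('wrist','w8',(160,130,400,310),3.3)"
```

```text
time: 10.05
position: [0.6087, 0.2321, 0.1058]
tool_rot: [1.554, 0.284, -2.36]
ft_force: [0.5, -0.0, 0.3]
grip_width: 0.964
```

View pics/w8.png

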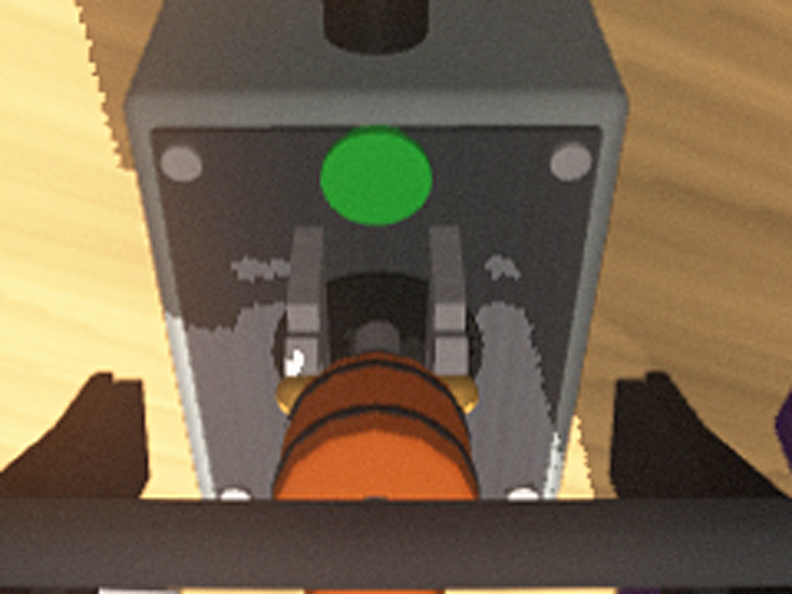

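Back off along the lever.

```bash
python3 -m jog '[{"rot":[0,0,0],"travel":[-0.05,0,0],"jaw":-1},{"rot":[0,0,0],"travel":[-0.1,0,0],"jaw":-1},{"rot":[0,0,0],"travel":[-0.1,0,0],"jaw":-1},{"rot":[0,0,0],"travel":[-0.1,0,0],"jaw":-1},{"rot":[0,0,0],"travel":[-0.1,0,0],"jaw":-1},{"rot":[0,0,0],"travel":[0,0,0],"jaw":-1},{"rot":[0,0,0],"travel":[0,0,0],"jaw":-1}]'
python3 -c "
from h import *
snap('wrist','w9',(160,130,400,310),3.3);snap('side','s9')
u=np.sin(.4)*D+np.cos(.4)*np.array([0,0,1])
for z in (.062,.078,.094,.117):print(z,proj('wrist',HG+z*u),proj('side',HG+z*u))"
python3 -c "
import cv2
cv2.imwrite('pics/s9c.png',cv2.resize(cv2.imread('pics/s9_raw.png')[235:365,75:205],None,fx=4.6,fy=4.6,interpolation=2))"
```

```text
time: 10.8
position: [0.6586, 0.2514, 0.2299]
tool_rot: [1.555, 0.285, -2.359]
ft_force: [-1.0, 0.2, -0.2]
grip_width: 0.996
0.062 [275.6378242  202.34404329] [110.22457307 277.79085807]
0.078 [275.69698544 206.74939848] [102.27966799 270.3000417 ]
0.094 [275.76271485 211.64667163] [ 94.06487631 262.53232906]
0.117 [275.87107758 219.72692104] [ 81.76072578 250.8544503 ]
```

View pics/w9.png

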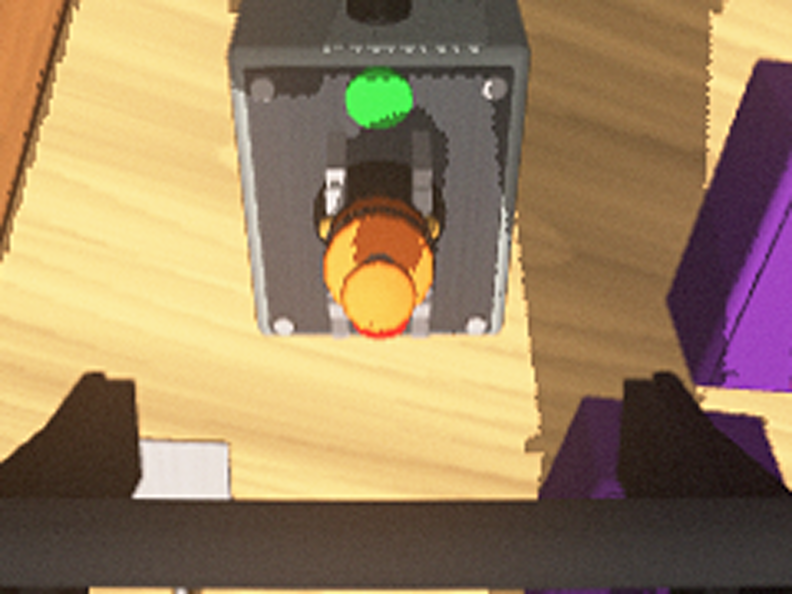

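View pics/s9c.png

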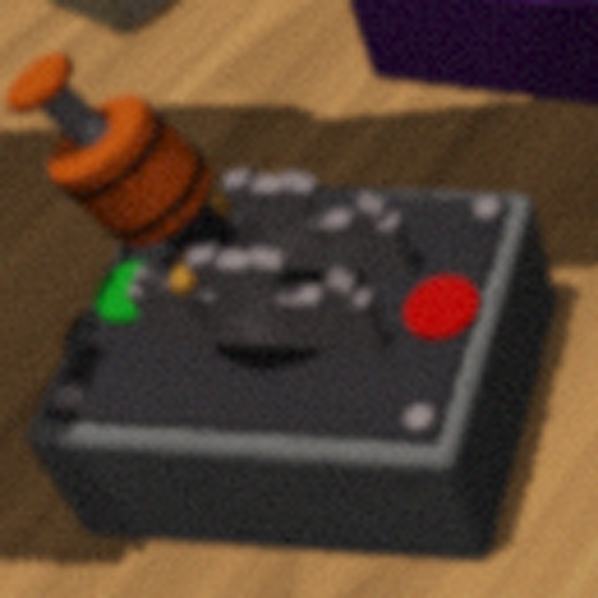

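View pics/s9.png

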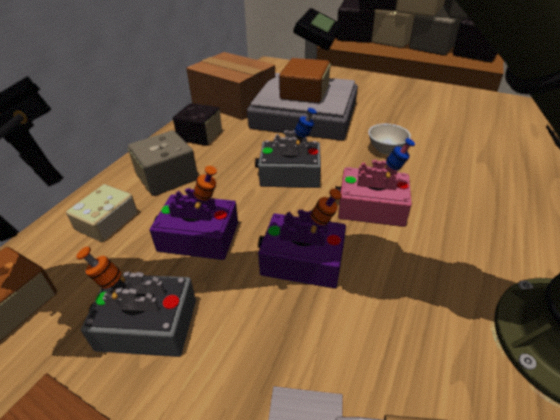

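Run:
```python
from h import *
a=ray('wrist',(379.5/3.3-.5+160,297.5/3.3-.5+130));b=ray('side',(38.5/4.6-.5+75,82.5/4.6-.5+235))
x,r=tri(a,b);d=x-HG;print(x,r,np.linalg.norm(d),.4+np.arctan2(d@D,d[2]))
```

```text
[0.62551256 0.23969706 0.15613792] [np.float64(3.383715937273657e-05), np.float64(3.3837159372745634e-05)] 0.11496907118431647 0.7943901737496305
```

```bash
python3 -c "
from h import *
print(ctrl.close_job(),ctrl.get_state()['time'])"
```

```text
the job is handed in; nothing more can be done
the job is handed in; nothing more can be done
```

The chilled cheese case switch is on, and I handed the job in after about 11 s of the 38 s allowed. I gripped the orange collar on the grey box and lifted it about 16 mm by the measured arm travel. I then swung the lever over to the green stop, lowered the collar into the notch, let go and backed away along the lever.

**Lever:** locating its cap in the wrist and side pictures puts it at about 0.79 rad (on is 0.8).

**Collar:** the side picture shows it fully down, with the brass pin in the green-side notch. I judged that by eye rather than measuring it.

**Blue lever and clearance:** the blue-collared lever still leans to its red dot. The gripper is open, about 12 cm clear of the lever, and the wrist force reads about zero.

**Disagreements:** in the last side picture the cap sat 1.5–2 pixels (about 3 mm) from where my model put it. During the swing the tool strayed up to about 3 mm from the planned radius, which I corrected along the way. Neither changed the result.

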